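# Lock the matchbox away

### The arm

A 6-joint arm with a two-finger parallel gripper is mounted at the origin on a cart in front of the work surface, level with it; the furniture and walls round the work are solid. World frame = base frame: x ahead of the robot, y to its left, z up, the work surface at z = 0. Lengths are in m, angles in degrees, forces in N, time in s.
With the tool pointing down it reaches from about 0.3 to 0.85 m from the base axis. Payload 5.4 kg.
Tool frame: the origin (TCP) lies between the finger pads; the fingertips stand 14 mm ahead of it and the grasp point (between the pads) lies 5 mm behind it; z points along the fingers, y is the direction in which the jaws open and shut (so a half turn about z gives the same grasp; the last joint's range is limited). The gripper opens to 85 mm and grips with 20 to 120 N. Pads are 22 mm wide; open, the fingers measure 114 mm over their backs; the gripper's body (76 mm by 85 mm) begins 54 mm behind the grasp point. The pads swing forward as they close: fully open they stand 13 mm farther back than shut.
Start: joints at [59.181, 9.076, 91.501, -0, 79.423, -12.038], TCP at [0.185, 0.544, 0.245] pointing down, gripper open.
Joint ranges: [-166.64, 166.64], [-54.1, 131.32], [10.49, 154.53], [-73.88, 253.88], [9.74, 151.15], [-171.62, 171.62]. Speed limits (degrees/s): [147.25, 147.25, 180, 180, 180, 180].

### API

Orientations are given as [roll, pitch, yaw] about the fixed x, y, z axes, in that order (R = Rz(yaw) Ry(pitch) Rx(roll)).
In Python, from rig import ctrl, optics, finder gives the robot as it stands.
- The arm moves only by the tool step_arm, never from a script. Its argument "plan" is a list of rows, each a list of 7 numbers: the turn, a rotation vector about the tool's x, y, z in units of 5 degrees (1.0 is 5 degrees), then the shift along the tool's x, y, z in units of 25 mm (1.0 is 25 mm), then the gripper command: -1 is shut, 1 is fully open, values between are in proportion. In form: [[ax, ay, az, tx, ty, tz, grip], ...]. A call has exactly 10 rows; each row is the pose to reach, as a shift and turn from the pose commanded when the call began, along the tool's axes at that moment; what a row does not reach only later rows make up. A row lasts 1/10 s, in which the tool goes at most 50 mm and 8.59 degrees, less where a joint would pass 70% of its speed; a pose out of reach is approached as far as the arm can. A call with a gripper value outside its range is refused whole. The fingers move at their own pace and stop on an object; "newtons" is the grip in N (left out, the last holds). Time passes only in rows, so rows that repeat a pose let the fingers close, or fill a call up. It gives the time, the measured TCP pose, the force and the opening at its end, in the units of the state.
- ctrl.get_state(): the state, without advancing time (a new reading comes with each control period).
- optics.read_camera(name): name is "scene" or "top" or "wrist"; returns the picture (480x640x3 uint8, red, green, blue); there is no depth.
- optics.camera_params(name): a dict with "camera_matrix" (3x3 intrinsics, pixels), "world_to_cam" (4x4, takes a point from world to camera coordinates). Camera axes: x right, y down, z forward; pixel columns grow to the right and rows downward; lengths in m; the calibration is good to about 2 mm. A picture is of the moment at which its call begins: read the wrist's pose just before it. camera_params takes no time and is no camera call; for the wrist camera it gives the pose at the moment of the call.
- ctrl.hand_in(): hands the job in, once; it reports no verdict.
Trained networks look in the newest picture that a camera, given by its name, has taken for a name from the list of things; names that differ only in an ending like _2 or _b are one class to them, and where a whole thing is asked for, a point or a joint stands for the part that bears it (a point fixed in the world has none). Each returns a list of dicts, best first, with "score" (0 to 1); they miss things now and then, are a little off and sometimes report something else, mostly with a low value. They report only what shows in the picture. A call takes as long as a camera call. They do not tell look-alikes from the thing itself.
- finder.find_in(thing, camera): "rect" ([left, top, width, height] in pixels, round what is visible of it).
The state is a dict: "time_s": time; "joints": joint angles; "dq": joint speeds; "joint_efforts": joint torques, N m; "ee_pos": TCP position; "orientation": TCP orientation; "wrist_force": force on the tool from outside, world axes, zero at the start; "wrist_torque": the same for the moment, N m; "opening": finger opening in m.
Only numpy, scipy, OpenCV 4.12 (cv2) and the standard library are available. Lean on these libraries where they do the work, as an engineer would, in place of code of your own. Each camera call takes 0.05 s, during which the arm holds its last target. There are 200 camera calls.

### The job

Lock the matchbox away in the wooden box. The box's lock has been snapped shut empty, so first pull its black release knob right out to its stop, which lets the shackle spring up; then slide the lid fully home so that its steel eye lies under the raised leg, and press the shackle down through the eye until it clicks and stays down by itself. Leave the mug, the kitchen timer and the white-bodied mill where they stand, and the matchbox in the box.

Things in the scene. Friction and masses are not known exactly. Their poses are not given: they have to be found in the camera images.
- strongbox: Wooden box, fixed to the worktop, outside 110 (x) x 180 (y) x 86 mm high. Origin: centre of its underside; z up. Offsets in the other entries are in this frame. On its +y end sits a dark steel lock body, 72 (x) x 40 (y) mm, from y = +90 to +130 mm, top at z = 72 mm. The lid slides along the box's y and shuts towards +y, towards the lock.
- lid (a joint): Sliding lid of pale wood, 96 x 180 x 8 mm, top at z = 82 mm. Value in m: 0 = fully home at its stop (shut), grows as it opens towards the box's -y, at most 0.10. 1.2 N of friction; stays where it is left. While the shackle is down and the lid open, the shackle's free leg bars the eye and the lid cannot be shut.
- lid_grip (a point): Centre of the upright grip rib on the lid: 18 (x) x 56 (y) x 26 mm high, from z = 80 to 106 mm; it moves with the lid, and at lid = 0 lies at x = 0, y = -20, z = 94 mm. Can be pinched from above across its 18 mm width (fingers closing along the box's x).
- lid_eye (a point): Centre of the 17 mm hole in the flat steel eye (29 mm wide, 4 mm thick, top at z = 80 mm) that stands out from the lid's +y end; moves with the lid. At lid = 0 it lies at x = +20, y = +108 mm, under the shackle's 11 mm free leg, which enters it only within about 3 mm of fully home.
- shackle (a joint): U-shaped shackle of 11 mm steel bar, sliding straight up and down in the lock, sprung upwards. Value in m: about 0 = down and latched, 0.028 = fully up, -0.004 = firm lower stop. Pressing down takes 1 to 2 N, then 6 to 8 N (more in brief jolts if quick) while the hidden pawl is passed, from 0.018 down; it latches when pressed to 0 or just below and then stays down by itself.
- shackle_top (a point): Middle of the top of the shackle's flat crown (flat for 18 mm along x, bar 11 mm thick), at x = 0, y = +108 mm; z = 117 mm when down, 145 mm when up. The legs are 40 mm apart: the captive one at x = -20, the free one at x = +20 mm (its tip at z = 58 mm down, 86 mm up).
- knob (a joint): Release knob of the lock, on a stem out of the lock's +y face, pulled straight out along the box's +y. Value in m: 0 = in, 0.014 = out at its stop. Sprung back in by 2 to 4 N; the shackle is let go beyond about 0.010. When let go the knob returns to 0; the raised shackle stays up.
- knob_grip (a point): Centre of the knob's black head: 28 (x) x 16 (y) x 36 mm high, from z = 24 to 60 mm; at knob = 0 it lies at x = 0, y = +160, z = 42 mm, with 22 mm clear between head and lock body. Pinch from above across its 28 mm width (fingers closing along the box's x).
- matchbox_mid (a point): Centre of the matchbox, 37 x 54 x 14 mm, lying loose on the box's floor under the open part of the lid. Stays there.
- mug_mid (a point): Centre of a white mug (body 92 mm wide, 95 mm high), a bystander.
- timer_mid (a point): Centre of a round kitchen timer (62 mm wide, 43 mm high), a bystander.
- mill_mid (a point): Centre of a white-bodied salt mill (52 mm wide, 144 mm high), a bystander.
Not all that is in view belongs to the job. Of the things that look like the part that bears matchbox_mid, the largest one is meant.

How it is judged:
By the outcome, as a careful person would: the job done as asked, in the order asked, and still so for the second after the job is handed in, with the robot touching nothing.
It also fails if it takes over 64 s, if anything falls off the work surface, if the arm or the gripper's body presses on something with over 40 N, if the wrist force passes 120 N, or if a joint passes its speed limit or range.

## Working session

There is one attempt and no reset: what is moved stays moved. The work goes in short steps, Python scripts to look and compute and a tool call to move; the robot and the scene stay as the last step left them, time stands still between calls to the robot, and variables do not carry over. Pictures are saved under pics/ and viewed, about 8 in all and at most 12, crops included, and the job is handed in when it is done.

Besides the shell and the picture viewer there is one more tool, called after "Call:" by a JSON object that holds its "op" and its "data". step_arm: Moves the arm, as the interface text tells. Its arguments: {"type":"object","properties":{"plan":{"type":"array"},"newtons":{"type":"number"}},"required":["plan"]}

```bash
mkdir -p pics && ls && python3 - <<'E'
from rig import ctrl, optics, finder
import cv2, numpy as np
print(ctrl.get_state())
for c in ("scene","top"):
    im=optics.read_camera(c); cv2.imwrite(f"pics/{c}1.png",im[:,:,::-1])
    p=optics.camera_params(c); print(c,np.round(p["camera_matrix"],1).tolist(),np.round(p["world_to_cam"],4).tolist())
    for t in ("strongbox","lid_grip","knob_grip","shackle_top","lid_eye","matchbox_mid"):
        print(c,t,[(np.round(d["rect"]).tolist(),round(d["score"],2)) for d in finder.find_in(t,c)][:3])
E
```

```text
pics
{'time_s': 0.0, 'joints': array([ 5.91826346e+01,  9.11245567e+00,  9.15732813e+01,  5.05396037e-04,
        7.94224304e+01, -1.20397824e+01]), 'dq': array([-0.06971439,  0.06593971, -0.0324131 ,  0.13316375, -0.13064638,
       -0.04232314]), 'joint_efforts': array([ 1.40822991e-03, -3.96003449e+01, -3.31433666e+01, -1.96614360e-05,
        8.57638253e-03,  1.80263237e-05]), 'ee_pos': array([0.18482337, 0.54387657, 0.24430909]), 'orientation': array([-1.79894316e+02, -2.30484151e-02,  1.61222303e+02]), 'wrist_force': array([ 0.05736512, -0.08095618, -0.18303283]), 'wrist_torque': array([-0.02444309, -0.00032309, -0.01917046]), 'opening': 0.08565038337154271}
scene [[460.2, 0.0, 315.3], [0.0, 460.2, 233.8], [0.0, 0.0, 1.0]] [[-0.8667, -0.4985, 0.019, 0.4475], [-0.2994, 0.4892, -0.8192, 0.3467], [0.3991, -0.7156, -0.5732, 0.5583], [0.0, 0.0, 0.0, 1.0]]
scene strongbox [([304.0, 220.0, 78.0, 142.0], 0.83)]
scene lid_grip [([314.0, 216.0, 67.0, 71.0], 0.85), ([159.0, 294.0, 37.0, 40.0], 0.46)]
scene knob_grip [([314.0, 338.0, 20.0, 24.0], 0.58)]
scene shackle_top []
scene lid_eye [([315.0, 218.0, 67.0, 67.0], 0.75)]
scene matchbox_mid [([231.0, 380.0, 30.0, 20.0], 0.87), ([249.0, 334.0, 21.0, 21.0], 0.71), ([314.0, 335.0, 18.0, 25.0], 0.38)]
top [[602.0, 0.0, 316.7], [0.0, 602.0, 250.4], [0.0, 0.0, 1.0]] [[-0.3021, -0.9533, 0.0027, -0.0146], [-0.8851, 0.2794, -0.3723, 0.6639], [0.3541, -0.1149, -0.9281, 1.1986], [0.0, 0.0, 0.0, 1.0]]
top strongbox [([224.0, 254.0, 140.0, 106.0], 0.83)]
top lid_grip [([267.0, 259.0, 102.0, 72.0], 0.81)]
top knob_grip [([222.0, 341.0, 22.0, 18.0], 0.58)]
top shackle_top [([240.0, 322.0, 15.0, 25.0], 0.7), ([228.0, 343.0, 12.0, 12.0], 0.68)]
top lid_eye [([268.0, 255.0, 97.0, 73.0], 0.83)]
top matchbox_mid [([208.0, 298.0, 16.0, 22.0], 0.77), ([172.0, 327.0, 23.0, 16.0], 0.76), ([263.0, 321.0, 24.0, 22.0], 0.64)]
```

View pics/scene1.png

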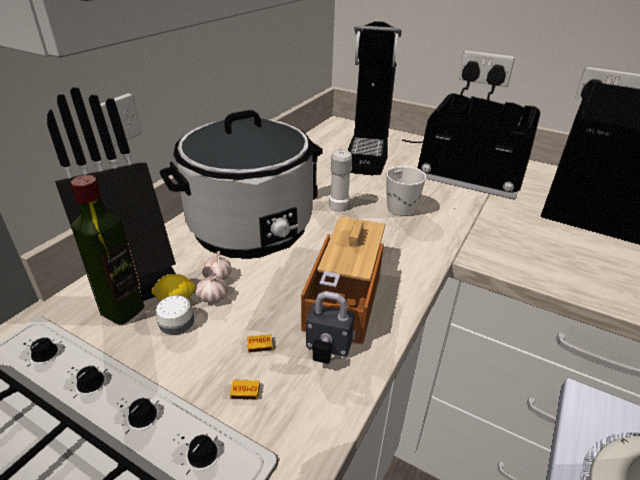

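View pics/top1.png

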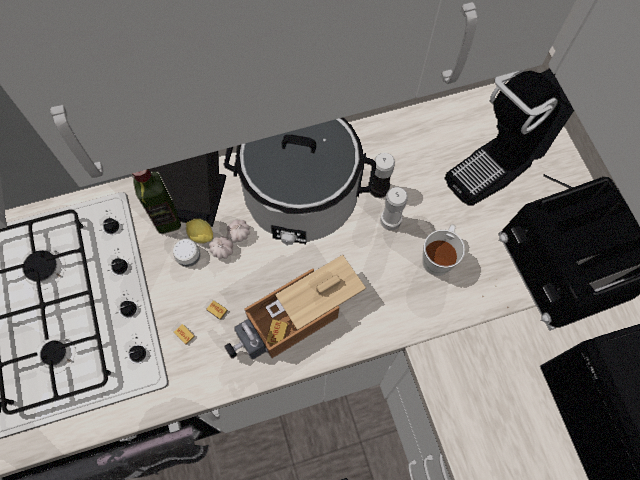

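The scene view shows the box centre-right, with the lock facing the camera: shackle at about (330,297), knob at (322,352). The lid is open, with its grip rib near (350,232). In the top view the knob is at about (231,350), the lock at (250,335) and the rib at (328,284). Next I'll zoom in on both.

```bash
python3 - <<'E'
import cv2,numpy as np
a=cv2.imread("pics/top1.png")[245:365,215:375]; b=cv2.imread("pics/scene1.png")[210:370,290:400]
a=cv2.resize(a,None,fx=4.5,fy=4.5,interpolation=cv2.INTER_CUBIC)[:, :]
cv2.imwrite("pics/topz.png",a)
cv2.imwrite("pics/scenez.png",cv2.resize(b,None,fx=3.75,fy=3.75,interpolation=cv2.INTER_CUBIC))
A=cv2.resize(a,(480,360)); B=cv2.resize(b,(310,450)); 
E
```

```text
(no output)
```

View pics/topz.png

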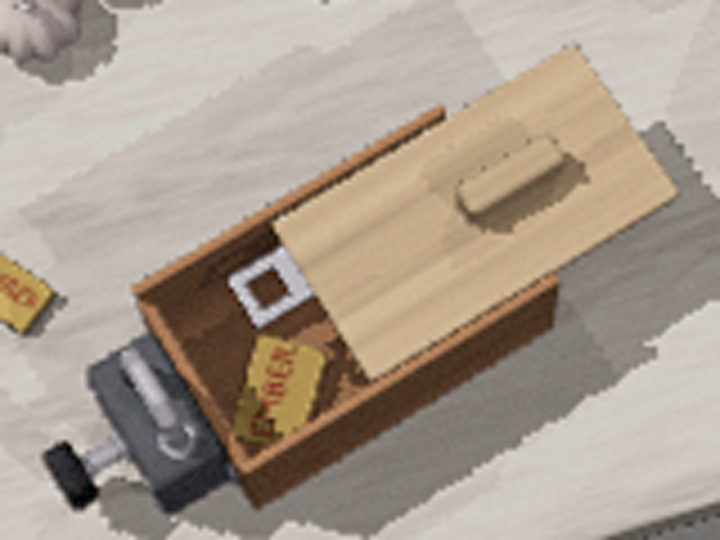

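View pics/scenez.png

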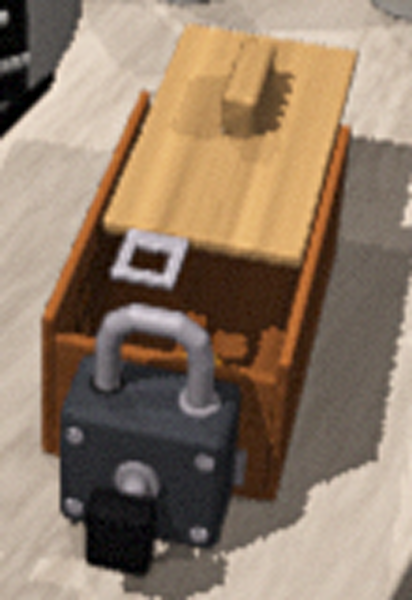

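Both zooms agree. The eye is on the box's +x side (top crop (268,288), scene crop (150,261)), and the shackle is down. I'll fit the box pose and lid opening to these points.

```bash
cat > h.py <<'E'
import numpy as np
from scipy.optimize import least_squares
from scipy.spatial.transform import Rotation as R
def proj(p,P):
    c=p["world_to_cam"]@np.append(P,1); q=p["camera_matrix"]@c[:3]; return q[:2]/q[2]
def w(b,P): # box->world; b=x,y,yaw(rad)
    c,s=np.cos(b[2]),np.sin(b[2]); return np.array([b[0]+c*P[0]-s*P[1],b[1]+s*P[0]+c*P[1],P[2]])
def tool(st,W): # world point -> tool frame shift in mm, from measured pose
    return R.from_euler("xyz",st["orientation"],degrees=True).inv().apply(np.array(W)-st["ee_pos"])*1e3
E
python3 - <<'E'
from h import *
from rig import optics
ps={c:optics.camera_params(c) for c in("top","scene")}
# cam,u,v(zoomed),x,y,z,moves with lid
O=[("top",575,45,48,-90,82,1),("top",677,190,-48,-90,82,1),("top",273,226,48,90,82,1),("top",374,380,-48,90,82,1),
("top",511,172,0,-20,106,1),("top",268,288,20,108,80,1),("top",135,293,55,90,86,0),("top",88,380,36,130,72,0),("top",71,476,0,160,42,0),("top",152,390,0,108,115,0),
("scene",185,27,48,-90,82,1),("scene",357,52,-48,-90,82,1),("scene",105,225,48,90,82,1),("scene",300,262,-48,90,82,1),("scene",253,72,0,-20,106,1),
("scene",150,261,20,108,80,1),("scene",157,308,0,108,117,0),("scene",122,530,0,160,42,0),("scene",45,325,55,90,86,0),("scene",272,497,-55,90,0,0)]
S={"top":(4.5,215,245),"scene":(3.75,290,210)}
def f(q):
    r=[]
    for c,u,v,x,y,z,l in O:
        s,a,b=S[c]; r.append(proj(ps[c],w(q,np.array([x,y-l*q[3]*1e3,z])/1e3))-[a+u/s,b+v/s])
    return np.ravel(r)
q=min((least_squares(f,[.45,0,np.radians(a),.06],loss="soft_l1") for a in(0,90,180,270)),key=lambda r:r.cost).x
print(q[:2],np.degrees(q[2]),q[3]); print(np.round(f(q).reshape(-1,2),1).tolist())
np.save("b.npy",q)
for n,P in dict(knob=(0,.16,.042),shk=(0,.108,.117),rib=(0,-.02-q[3],.094)).items(): W=w(q,P);print(n,W.round(4),np.hypot(*W[:2]).round(3))
E
```

```text
[ 0.52917183 -0.12642719] 14.954423389429516 0.07358419600888841
[[-0.4, 0.0], [0.6, 1.6], [-1.0, 0.3], [-0.6, 1.8], [-0.3, 0.9], [-0.3, 1.3], [-0.9, -0.5], [-1.2, -1.5], [0.5, 1.2], [-0.5, -0.3], [-0.2, -2.0], [0.2, -1.3], [-1.0, -1.8], [1.0, -1.7], [-1.0, -1.6], [0.0, -1.2], [0.6, 0.2], [0.2, -0.7], [-0.6, -3.7], [1.2, 0.7]]
knob [0.4879 0.0282 0.042 ] 0.489
shk [ 0.5013 -0.0221  0.117 ] 0.502
rib [ 0.5533 -0.2168  0.094 ] 0.594
```

```bash
cat >> h.py <<'E'
def move(P,yaw=None,dz=0):
    """box-frame TCP target (m) -> plan units from now"""
    from rig import ctrl
    b=np.load("b.npy"); st=ctrl.get_state(); W=w(b,P)
    yaw=np.degrees(b[2])+90 if yaw is None else yaw
    R0=R.from_euler("xyz",st["orientation"],degrees=True); rv=(R0.inv()*R.from_euler("xyz",[180,0,yaw],degrees=True)).as_rotvec(degrees=True)
    print("t",st["time_s"],"W",W.round(4),"turn",(rv/5).round(3),"shift",(tool(st,W)/25).round(3))
E
python3 -c "
from h import *
move((0,.164,.16))"
```

```text
t 0.7 W [0.4869 0.032  0.16  ] turn [ 1.0000e-03 -0.0000e+00  1.1253e+01] shift [-18.024 -15.518   3.412]
```

Call:
{"op": "step_arm", "data": {"plan": [[0, 0, 11.25, -18.02, -15.52, 3.41, 1], [0, 0, 11.25, -18.02, -15.52, 3.41, 1], [0, 0, 11.25, -18.02, -15.52, 3.41, 1], [0, 0, 11.25, -18.02, -15.52, 3.41, 1], [0, 0, 11.25, -18.02, -15.52, 3.41, 1], [0, 0, 11.25, -18.02, -15.52, 3.41, 1], [0, 0, 11.25, -18.02, -15.52, 3.41, 1], [0, 0, 11.25, -18.02, -15.52, 3.41, 1], [0, 0, 11.25, -18.02, -15.52, 3.41, 1], [0, 0, 11.25, -18.02, -15.52, 3.41, 1]]}}

```text
time_s: 1.7
ee_pos: [0.4371, 0.1159, 0.1745]
orientation: [179.9, 0.0, 105.0]
wrist_force: [0.9, -0.3, -0.4]
opening: 0.0854
```

```bash
python3 -c "
from h import *
move((0,.164,.16))"
```

```text
t 1.7 W [0.4869 0.032  0.16  ] turn [ 0.014  0.002 -0.   ] shift [-3.754  1.058  0.581]
```

Call:
{"op": "step_arm", "data": {"plan": [[0, 0, 0, -1.5, 0.4, 0.2, 1], [0, 0, 0, -3, 0.8, 0.4, 1], [0, 0, 0, -3.5, 1, 0.5, 1], [0, 0, 0, -3.5, 1, 0.5, 1], [0, 0, 0, -3.5, 1, 0.5, 1], [0, 0, 0, -3.5, 1, 0.5, 1], [0, 0, 0, -3.5, 1, 0.5, 1], [0, 0, 0, -3.5, 1, 0.5, 1], [0, 0, 0, -3.5, 1, 0.5, 1], [0, 0, 0, -3.5, 1, 0.5, 1]]}}

```text
time_s: 2.7
ee_pos: [0.4829, 0.04, 0.1619]
orientation: [180.0, 0.0, 105.0]
wrist_force: [0.0, 0.2, 0.5]
opening: 0.0854
```

```bash
python3 - <<'E'
from h import *
from rig import optics,finder
import cv2
move((0,.164,.16)); move((0,.164,.043))
p=optics.camera_params("wrist"); im=optics.read_camera("wrist")[:,:,::-1].copy()
b=np.load("b.npy")
for P in ((0,.152,.06),(0,.168,.06),(.014,.16,.06),(-.014,.16,.06),(-.009,.108,.117),(.009,.108,.117),(.055,.09,.086),(-.055,.09,.086),(.036,.13,.072),(-.036,.13,.072),(.02,.108-b[3],.08)):
    u=proj(p,w(b,P)); cv2.drawMarker(im,tuple(int(i) for i in u.round()),(0,255,0),cv2.MARKER_CROSS,9,1)
cv2.imwrite("pics/w1.png",im)
E
```

```text
t 2.7 W [0.4869 0.032  0.16  ] turn [0.001 0.001 0.008] shift [-0.35   0.071  0.077]
t 2.7 W [0.4869 0.032  0.043 ] turn [0.001 0.001 0.008] shift [-0.349  0.07   4.757]
```

View pics/w1.png

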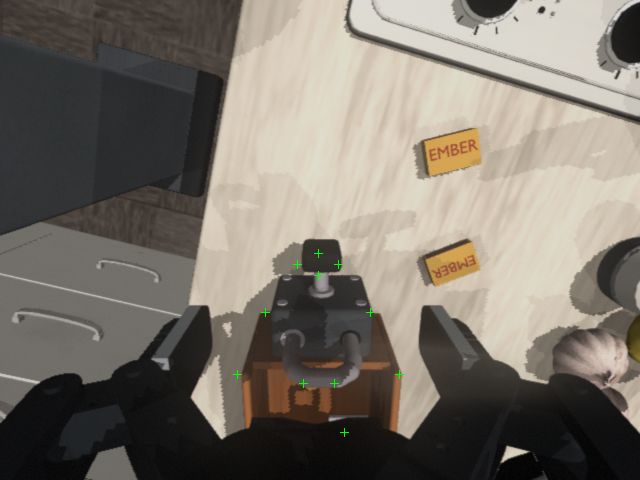

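The knob shows about 3 mm right (+x) of my prediction (head x 303–341 against 297–338), with the lock and box shifted the same way. I'll zoom in once to measure it.

```bash
python3 - <<'E'
import cv2
im=cv2.imread("pics/w1.png")[230:400,225:415]
cv2.imwrite("pics/w1z.png",cv2.resize(im,None,fx=3.5,fy=3.5,interpolation=cv2.INTER_CUBIC))
E
```

```text
(no output)
```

View pics/w1z.png

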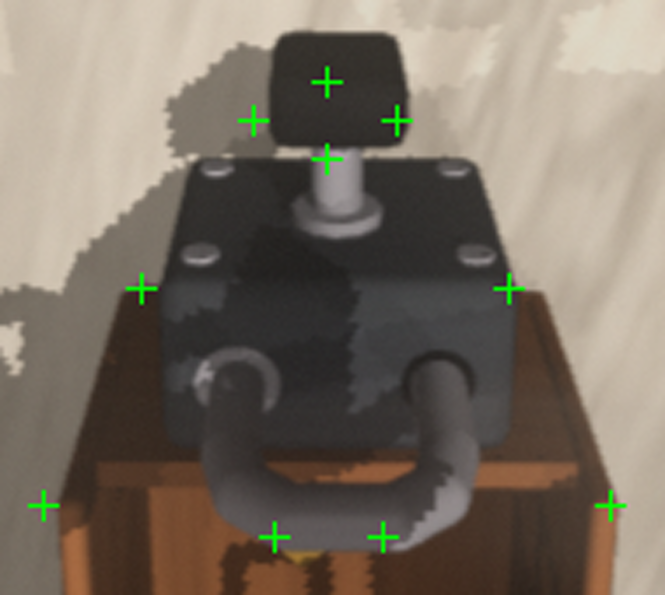

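The zoom shows the knob and lock centred at x≈339 (predicted 326), and the head's rear edge at row 147 (predicted 159). That puts the box about +2.3 mm x and +1.8 mm y from the first fit, so I'll apply that and descend.

```bash
python3 -c "
from h import *
b=np.load('b.npy'); b[:2]=w(b,(.0023,.0018,0))[:2]; np.save('b.npy',b); print(b)
move((0,.164,.044))"
```

```text
[ 0.53092944 -0.12409464  0.26100393  0.0735842 ]
t 2.75 W [0.4886 0.0344 0.044 ] turn [0.001 0.    0.006] shift [-0.274  0.161  4.716]
```

Call:
{"op": "step_arm", "data": {"plan": [[0, 0, 0, -0.25, 0.15, 0.5, 1], [0, 0, 0, -0.27, 0.16, 1.3, 1], [0, 0, 0, -0.27, 0.16, 2.1, 1], [0, 0, 0, -0.27, 0.16, 2.9, 1], [0, 0, 0, -0.27, 0.16, 3.6, 1], [0, 0, 0, -0.27, 0.16, 4.2, 1], [0, 0, 0, -0.27, 0.16, 4.6, 1], [0, 0, 0, -0.27, 0.16, 4.7, 1], [0, 0, 0, -0.27, 0.16, 4.7, 1], [0, 0, 0, -0.27, 0.16, 4.7, 1]]}}

```text
time_s: 3.75
ee_pos: [0.4892, 0.0341, 0.045]
orientation: [179.9, 0.0, 105.0]
wrist_force: [0.0, -0.5, 1.2]
opening: 0.0857
```

Call:
{"op": "step_arm", "data": {"plan": [[0, 0, 0, 0, 0, 0, 0], [0, 0, 0, 0, 0, 0, -1], [0, 0, 0, 0, 0, 0, -1], [0, 0, 0, 0, 0, 0, -1], [0, 0, 0, 0, 0, 0, -1], [0, 0, 0, 0, 0, 0, -1], [0, 0, 0, 0, 0, 0, -1], [0, 0, 0, 0, 0, 0, -1], [0, 0, 0, 0, 0, 0, -1], [0, 0, 0, 0, 0, 0, -1]], "newtons": 30}}

```text
time_s: 4.75
ee_pos: [0.4889, 0.0343, 0.0446]
orientation: [180.0, 0.0, 105.0]
wrist_force: [2.1, 2.6, 3.8]
opening: 0.0272
```

```bash
python3 -c "
from h import *
from rig import ctrl
s=ctrl.get_state();print(s['wrist_force'],s['wrist_torque'],s['opening'])
move((0,.164,.044))"
```

```text
[2.1240036 2.5532793 3.8121659] [ 0.31120632 -0.11262436 -0.06465946] 0.02720757689426219
t 4.75 W [0.4886 0.0344 0.044 ] turn [0.009 0.001 0.002] shift [ 0.004 -0.012  0.024]
```

Call:
{"op": "step_arm", "data": {"plan": [[0, 0, 0, 0.1, 0, 0, -1], [0, 0, 0, 0.2, 0, 0, -1], [0, 0, 0, 0.3, 0, 0, -1], [0, 0, 0, 0.4, 0, 0, -1], [0, 0, 0, 0.48, 0, 0, -1], [0, 0, 0, 0.54, 0, 0, -1], [0, 0, 0, 0.58, 0, 0, -1], [0, 0, 0, 0.61, 0, 0, -1], [0, 0, 0, 0.61, 0, 0, -1], [0, 0, 0, 0.61, 0, 0, -1]], "newtons": 50}}

```text
time_s: 5.75
ee_pos: [0.4853, 0.048, 0.0446]
orientation: [180.0, 0.1, 105.0]
wrist_force: [3.5, -7.7, 3.0]
opening: 0.0275
```

```bash
python3 - <<'E'
from h import *
from rig import ctrl,optics
import cv2
s=ctrl.get_state();print(s['wrist_force'],s['wrist_torque'],s['opening'])
move((0,.178,.044))
im=optics.read_camera("wrist")[:,:,::-1]; im2=optics.read_camera("top")[:,:,::-1]; 
o=np.hstack([cv2.resize(im,(480,360)),cv2.resize(im2[270:370,210:299],(320,360))]); cv2.imwrite("pics/w2.png",o)
E
```

```text
[ 3.47372407 -7.72151539  3.00318359] [-1.18110199 -0.41459621 -0.07734681] 0.027456531784594684
t 5.75 W [0.485  0.0479 0.044 ] turn [0.01  0.026 0.006] shift [-0.002 -0.012  0.022]
```

View pics/w2.png

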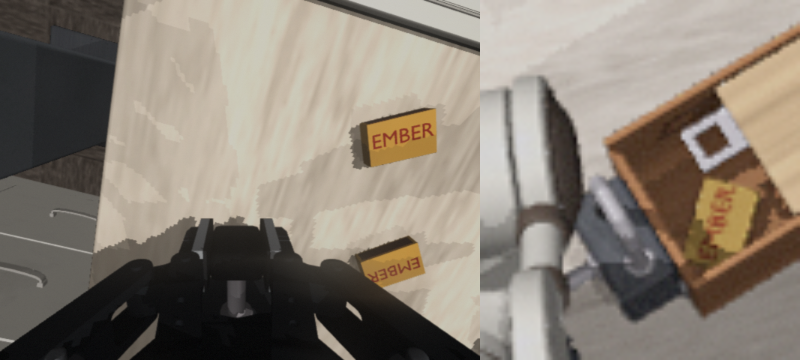

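The knob moved about 14 mm and the pull has risen to about 8 N, so it's near its stop. I'll pull 2 mm more to confirm it.

Call:
{"op": "step_arm", "data": {"plan": [[0, 0, 0, 0.03, 0, 0, -1], [0, 0, 0, 0.05, 0, 0, -1], [0, 0, 0, 0.08, 0, 0, -1], [0, 0, 0, 0.08, 0, 0, -1], [0, 0, 0, 0.08, 0, 0, -1], [0, 0, 0, 0.08, 0, 0, -1], [0, 0, 0, 0.08, 0, 0, -1], [0, 0, 0, 0.08, 0, 0, -1], [0, 0, 0, 0.08, 0, 0, -1], [0, 0, 0, 0.08, 0, 0, -1]]}}

```text
time_s: 6.85
ee_pos: [0.4853, 0.0482, 0.0446]
orientation: [179.9, 0.3, 105.0]
wrist_force: [5.0, -16.0, 0.1]
opening: 0.0271
```

```bash
python3 - <<'E'
from h import *
from rig import ctrl,optics
import cv2
move((0,.178,.044))
im=optics.read_camera("scene")[:,:,::-1]; cv2.imwrite("pics/s2.png",cv2.resize(im[190:370,270:420],None,fx=2.7,fy=2.7,interpolation=cv2.INTER_CUBIC))
p=optics.camera_params("scene"); b=np.load("b.npy")
for z in (.117,.145): print(z,(proj(p,w(b,(0,.108,z)))-[270,190])*2.7)
E
```

```text
t 6.85 W [0.485  0.0479 0.044 ] turn [0.012 0.064 0.01 ] shift [-0.007 -0.015  0.024]
0.117 [163.93547341 277.65337167]
0.145 [165.86150225 240.06199095]
```

View pics/s2.png

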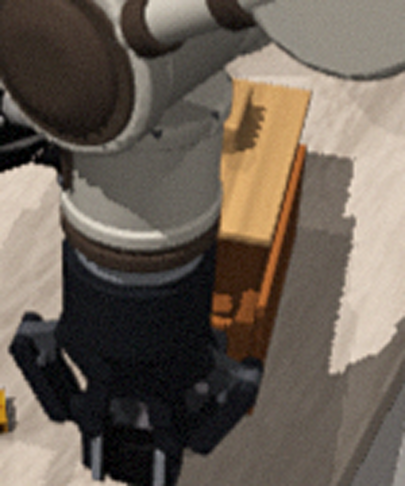

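The scene camera's view of the lock is blocked by the arm. The force rose to 16 N with no movement, so the knob is at its stop. I'll let go and rise.

Call:
{"op": "step_arm", "data": {"plan": [[0, 0, 0, -0.1, 0, 0, 0.3], [0, 0, 0, -0.1, 0, 0, 1], [0, 0, 0, -0.1, 0, 0, 1], [0, 0, 0, -0.1, 0, 0, 1], [0, 0, 0, -0.1, 0, -0.5, 1], [0, 0, 0, -0.1, 0, -1.5, 1], [0, 0, 0, -0.1, 0, -2.8, 1], [0, 0, 0, -0.1, 0, -4.3, 1], [0, 0, 0, -0.1, 0, -5.7, 1], [0, 0, 0, -0.1, 0, -6.5, 1]]}}

```text
time_s: 7.9
ee_pos: [0.486, 0.0486, 0.2112]
orientation: [179.7, 0.1, 105.0]
wrist_force: [0.9, -0.2, -1.2]
opening: 0.0856
```

```bash
python3 - <<'E'
from h import *
from rig import ctrl,optics
import cv2
b=np.load("b.npy");p=optics.camera_params("wrist");im=optics.read_camera("wrist")[:,:,::-1].copy()
for P in ((-.009,.108,.145),(.009,.108,.145),(-.009,.108,.117),(.009,.108,.117)):
    u=proj(p,w(b,P)); cv2.drawMarker(im,tuple(int(i) for i in u.round()),(0,255,0) if P[2]>.12 else (0,0,255),cv2.MARKER_CROSS,9,1)
cv2.imwrite("pics/w3.png",im)
move((0,-.02-b[3],.22)); 
E
```

```text
t 7.95 W [ 0.5551 -0.2145  0.22  ] turn [0.104 0.043 0.009] shift [-10.86   -0.108  -0.208]
```

View pics/w3.png

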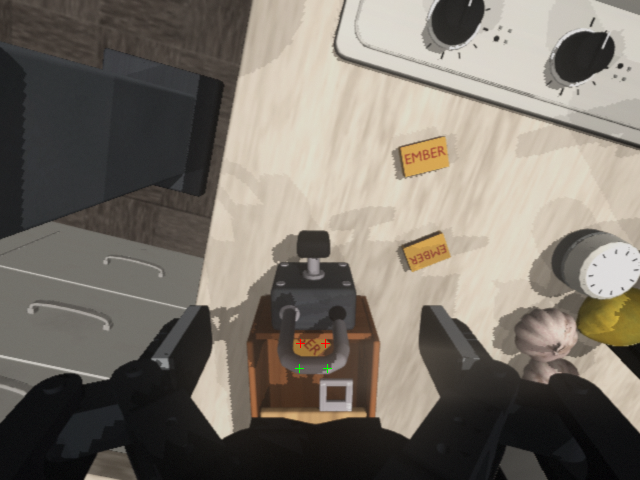

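The shackle is up: its crown matches the green (raised) marks at (313,368). The knob is back in, and the eye is at (336,393). Next, the lid grip.

Call:
{"op": "step_arm", "data": {"plan": [[0, 0, 0, -1.5, -0.1, -0.2, 1], [0, 0, 0, -3, -0.1, -0.2, 1], [0, 0, 0, -4.8, -0.1, -0.2, 1], [0, 0, 0, -6.6, -0.1, -0.2, 1], [0, 0, 0, -8.3, -0.1, -0.2, 1], [0, 0, 0, -9.8, -0.1, -0.2, 1], [0, 0, 0, -10.6, -0.1, 0, 1], [0, 0, 0, -10.86, -0.1, 0.6, 1], [0, 0, 0, -10.86, -0.1, 1.3, 1], [0, 0, 0, -10.86, -0.1, 1.8, 1]]}}

```text
time_s: 8.95
ee_pos: [0.5514, -0.213, 0.1595]
orientation: [-179.9, -0.2, 105.0]
wrist_force: [-0.3, 0.0, 0.3]
opening: 0.0854
```

```bash
python3 - <<'E'
from h import *
from rig import ctrl,optics
b=np.load("b.npy")
move((0,-.02-b[3],.099)); 
E
```

```text
t 8.95 W [ 0.5551 -0.2145  0.099 ] turn [-0.022 -0.031  0.006] shift [-0.102  0.131  2.42 ]
```

Call:
{"op": "step_arm", "data": {"plan": [[0, 0, 0, -0.1, 0.13, 0.3, 1], [0, 0, 0, -0.1, 0.13, 0.8, 1], [0, 0, 0, -0.1, 0.13, 1.3, 1], [0, 0, 0, -0.1, 0.13, 1.8, 1], [0, 0, 0, -0.1, 0.13, 2.2, 1], [0, 0, 0, -0.1, 0.13, 2.4, 1], [0, 0, 0, -0.1, 0.13, 2.4, 1], [0, 0, 0, -0.1, 0.13, 2.4, 1], [0, 0, 0, -0.1, 0.13, 2.4, 1], [0, 0, 0, -0.1, 0.13, 2.4, 1]]}}

```text
time_s: 9.95
ee_pos: [0.5566, -0.2163, 0.1025]
orientation: [180.0, 0.1, 105.0]
wrist_force: [-0.5, 0.3, 0.1]
opening: 0.0854
```

```bash
python3 - <<'E'
from h import *
b=np.load("b.npy")
move((0,-.02-b[3],.099)); 
E
```

```text
t 9.95 W [ 0.5551 -0.2145  0.099 ] turn [0.009 0.01  0.002] shift [ 0.084 -0.041  0.139]
```

Call:
{"op": "step_arm", "data": {"plan": [[0, 0, 0, 0, -0.04, 0.1, 0.2], [0, 0, 0, 0, -0.04, 0.1, -1], [0, 0, 0, 0, -0.04, 0.1, -1], [0, 0, 0, 0, -0.04, 0.1, -1], [0, 0, 0, 0, -0.04, 0.1, -1], [0, 0, 0, 0, -0.04, 0.1, -1], [0, 0, 0, 0, -0.04, 0.1, -1], [0, 0, 0, 0, -0.04, 0.1, -1], [0, 0, 0, 0, -0.04, 0.1, -1], [0, 0, 0, 0, -0.04, 0.1, -1]], "newtons": 30}}

```text
time_s: 10.95
ee_pos: [0.5554, -0.2163, 0.0995]
orientation: [180.0, 0.0, 105.0]
wrist_force: [-0.3, 0.2, 1.2]
opening: 0.0172
```

```bash
python3 - <<'E'
from h import *
from rig import ctrl
b=np.load("b.npy");s=ctrl.get_state();print(s['wrist_force'],s['wrist_torque'])
move((0,-.02,.1)); 
E
```

```text
[-0.33739669  0.17736601  1.18263084] [ 0.02626759  0.12434116 -0.02483904]
t 10.95 W [ 0.5361 -0.1434  0.1   ] turn [0.002 0.002 0.002] shift [ 3.016  0.009 -0.021]
```

Call:
{"op": "step_arm", "data": {"plan": [[0, 0, 0, 0.3, 0.01, 0, -1], [0, 0, 0, 0.7, 0.01, 0, -1], [0, 0, 0, 1.1, 0.01, 0, -1], [0, 0, 0, 1.5, 0.01, 0, -1], [0, 0, 0, 1.9, 0.01, 0, -1], [0, 0, 0, 2.3, 0.01, 0, -1], [0, 0, 0, 2.6, 0.01, 0, -1], [0, 0, 0, 2.75, 0.01, 0, -1], [0, 0, 0, 2.8, 0.01, 0, -1], [0, 0, 0, 2.8, 0.01, 0, -1]]}}

```text
time_s: 11.95
ee_pos: [0.5373, -0.1482, 0.0994]
orientation: [-180.0, -0.0, 105.0]
wrist_force: [-3.7, 0.5, 5.3]
opening: 0.0174
```

Call:
{"op": "step_arm", "data": {"plan": [[0, 0, 0, 0.04, 0, 0, -1], [0, 0, 0, 0.08, 0, 0, -1], [0, 0, 0, 0.12, 0, 0, -1], [0, 0, 0, 0.16, 0, 0, -1], [0, 0, 0, 0.2, 0, 0, -1], [0, 0, 0, 0.24, 0, 0, -1], [0, 0, 0, 0.26, 0, 0, -1], [0, 0, 0, 0.26, 0, 0, -1], [0, 0, 0, 0.26, 0, 0, -1], [0, 0, 0, 0.26, 0, 0, -1]]}}

```text
time_s: 12.95
ee_pos: [0.5361, -0.1434, 0.0995]
orientation: [180.0, 0.1, 105.0]
wrist_force: [-1.3, -4.7, 3.2]
opening: 0.0173
```

```bash
python3 - <<'E'
from h import *
from rig import ctrl
s=ctrl.get_state();print(s['wrist_force'],s['wrist_torque'])
move((0,-.02,.1)); 
E
```

```text
[-1.26713867 -4.72019066  3.24530226] [-0.88990839  0.25246954 -0.07086411]
t 12.95 W [ 0.5361 -0.1434  0.1   ] turn [0.005 0.027 0.003] shift [-0.002 -0.    -0.022]
```

Call:
{"op": "step_arm", "data": {"plan": [[0, 0, 0, 0.03, 0, 0, -1], [0, 0, 0, 0.06, 0, 0, -1], [0, 0, 0, 0.1, 0, 0, -1], [0, 0, 0, 0.1, 0, 0, -1], [0, 0, 0, 0.1, 0, 0, -1], [0, 0, 0, 0.1, 0, 0, -1], [0, 0, 0, 0.1, 0, 0, -1], [0, 0, 0, 0.1, 0, 0, -1], [0, 0, 0, 0.1, 0, 0, -1], [0, 0, 0, 0.1, 0, 0, -1]]}}

```text
time_s: 13.95
ee_pos: [0.5361, -0.1432, 0.0995]
orientation: [179.9, 0.4, 105.0]
wrist_force: [1.5, -13.7, -2.0]
opening: 0.017
```

Call:
{"op": "step_arm", "data": {"plan": [[0, 0, 0, 0, 0, 0, 0], [0, 0, 0, 0, 0, 0, 1], [0, 0, 0, 0, 0, 0, 1], [0, 0, 0, 0, 0, 0, 1], [0, 0, 0, 0, 0, -0.5, 1], [0, 0, 0, 0, 0, -1.2, 1], [0, 0, 0, 0, 0, -2.2, 1], [0, 0, 0, 0, 0, -3.2, 1], [0, 0, 0, 0, 0, -4, 1], [0, 0, 0, 0, 0, -4.4, 1]]}}

```text
time_s: 14.95
ee_pos: [0.5363, -0.1403, 0.2126]
orientation: [179.8, 0.2, 105.0]
wrist_force: [-0.1, 0.2, 0.1]
opening: 0.0853
```

```bash
python3 - <<'E'
from h import *
from rig import ctrl,optics
import cv2
b=np.load("b.npy");p=optics.camera_params("wrist");im=optics.read_camera("wrist")[:,:,::-1].copy()
for P in ((-.009,.108,.145),(.009,.108,.145),(.02,.108,.080)):
    u=proj(p,w(b,P)); cv2.drawMarker(im,tuple(int(i) for i in u.round()),(0,255,0),cv2.MARKER_CROSS,9,1)
cv2.imwrite("pics/w4.png",im)
move((0,.108,.21))
E
```

```text
t 15.0 W [ 0.5031 -0.0198  0.21  ] turn [0.05  0.043 0.005] shift [ 5.011 -0.05   0.114]
```

View pics/w4.png

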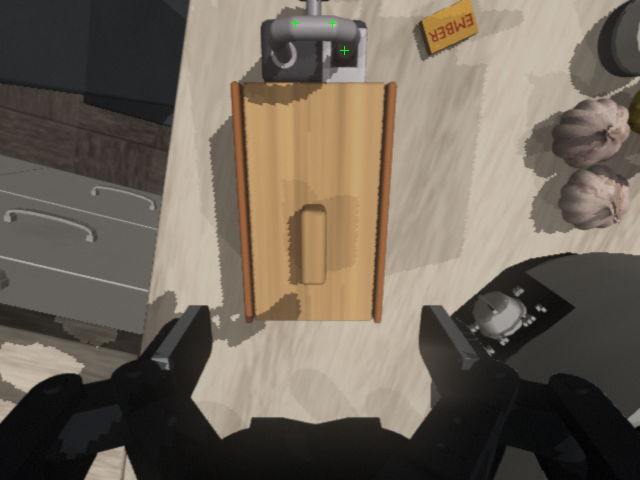

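The lid is fully home: the rib is at (313,245) and the eye lies under the free leg at (345,50), with 14 N on the stop and no movement. Now I'll shut the fingers and move over the crown.

Call:
{"op": "step_arm", "data": {"plan": [[0, 0, 0, 1, -0.05, 0, -1], [0, 0, 0, 2.2, -0.05, 0, -1], [0, 0, 0, 3.4, -0.05, 0, -1], [0, 0, 0, 4.4, -0.05, 0, -1], [0, 0, 0, 4.9, -0.05, 0.1, -1], [0, 0, 0, 5, -0.05, 0.3, -1], [0, 0, 0, 5, -0.05, 0.5, -1], [0, 0, 0, 5, -0.05, 0.6, -1], [0, 0, 0, 5, -0.05, 0.6, -1], [0, 0, 0, 5, -0.05, 0.6, -1]]}}

```text
time_s: 16.0
ee_pos: [0.5018, -0.0201, 0.1942]
orientation: [-180.0, -0.0, 104.9]
wrist_force: [-0.2, 0.0, -0.5]
opening: -0.0004
```

```bash
python3 - <<'E'
from h import *
move((0,.108,.165));move((0,.108,.129))
E
```

```text
t 16.0 W [ 0.5031 -0.0198  0.165 ] turn [-0.002 -0.    -0.009] shift [0.    0.054 1.169]
t 16.0 W [ 0.5031 -0.0198  0.129 ] turn [-0.002 -0.    -0.009] shift [0.    0.054 2.609]
```

Call:
{"op": "step_arm", "data": {"plan": [[0, 0, 0, 0, 0.05, 0.5, -1], [0, 0, 0, 0, 0.05, 0.9, -1], [0, 0, 0, 0, 0.05, 1.2, -1], [0, 0, 0, 0, 0.05, 1.35, -1], [0, 0, 0, 0, 0.05, 1.45, -1], [0, 0, 0, 0, 0.05, 1.55, -1], [0, 0, 0, 0, 0.05, 1.65, -1], [0, 0, 0, 0, 0.05, 1.75, -1], [0, 0, 0, 0, 0.05, 1.8, -1], [0, 0, 0, 0, 0.05, 1.8, -1]]}}

```text
time_s: 17.0
ee_pos: [0.503, -0.0191, 0.1498]
orientation: [180.0, 0.0, 105.0]
wrist_force: [-2.4, 0.3, 4.2]
opening: -0.0003
```

Call:
{"op": "step_arm", "data": {"plan": [[0, 0, 0, 0, 0, 0.07, -1], [0, 0, 0, 0, 0, 0.14, -1], [0, 0, 0, 0, 0, 0.21, -1], [0, 0, 0, 0, 0, 0.28, -1], [0, 0, 0, 0, 0, 0.35, -1], [0, 0, 0, 0, 0, 0.42, -1], [0, 0, 0, 0, 0, 0.49, -1], [0, 0, 0, 0, 0, 0.56, -1], [0, 0, 0, 0, 0, 0.6, -1], [0, 0, 0, 0, 0, 0.6, -1]]}}

```text
time_s: 18.0
ee_pos: [0.5029, -0.0191, 0.1341]
orientation: [180.0, 0.0, 105.0]
wrist_force: [-1.3, -0.2, 2.7]
opening: 0.0001
```

Call:
{"op": "step_arm", "data": {"plan": [[0, 0, 0, 0, 0, 0.04, -1], [0, 0, 0, 0, 0, 0.08, -1], [0, 0, 0, 0, 0, 0.12, -1], [0, 0, 0, 0, 0, 0.16, -1], [0, 0, 0, 0, 0, 0.2, -1], [0, 0, 0, 0, 0, 0.22, -1], [0, 0, 0, 0, 0, 0.24, -1], [0, 0, 0, 0, 0, 0.25, -1], [0, 0, 0, 0, 0, 0.25, -1], [0, 0, 0, 0, 0, 0.25, -1]]}}

```text
time_s: 19.0
ee_pos: [0.5029, -0.0191, 0.1282]
orientation: [180.0, 0.0, 105.0]
wrist_force: [-0.1, -0.6, 3.1]
opening: 0.0002
```

Call:
{"op": "step_arm", "data": {"plan": [[0, 0, 0, 0, 0, 0.03, -1], [0, 0, 0, 0, 0, 0.06, -1], [0, 0, 0, 0, 0, 0.09, -1], [0, 0, 0, 0, 0, 0.12, -1], [0, 0, 0, 0, 0, 0.15, -1], [0, 0, 0, 0, 0, 0.15, -1], [0, 0, 0, 0, 0, 0.15, -1], [0, 0, 0, 0, 0, 0.15, -1], [0, 0, 0, 0, 0, 0.15, -1], [0, 0, 0, 0, 0, 0.15, -1]]}}

```text
time_s: 20.0
ee_pos: [0.5033, -0.0191, 0.1268]
orientation: [180.0, 0.0, 105.0]
wrist_force: [-7.3, 2.0, 20.3]
opening: 0.0003
```

The crown has reached the firm lower stop at 20 N (tip z about 0.113). I'll lift clear and check that it stays down.

Call:
{"op": "step_arm", "data": {"plan": [[0, 0, 0, 0, 0, -0.2, -1], [0, 0, 0, 0, 0, -0.6, -1], [0, 0, 0, 0, 0, -1.2, -1], [0, 0, 0, 0, 0, -2, -1], [0, 0, 0, 0, 0, -3, -1], [0, 0, 0, 1, 0, -4, -1], [0, 0, 0, 2, 0, -4.8, -1], [0, 0, 0, 3, 0, -5, -1], [0, 0, 0, 4, 0, -5, -1], [0, 0, 0, 4.5, 0, -5, -1]]}}

```text
time_s: 21.0
ee_pos: [0.473, 0.091, 0.2493]
orientation: [-180.0, -0.0, 105.0]
wrist_force: [-0.1, -0.2, -0.9]
opening: -0.0002
```

```bash
python3 - <<'E'
from h import *
from rig import ctrl,optics
import cv2
print(ctrl.get_state()["wrist_force"])
b=np.load("b.npy");p=optics.camera_params("wrist");im=optics.read_camera("wrist")[:,:,::-1].copy()
for P in ((-.009,.108,.145),(.009,.108,.145),(-.009,.108,.117),(.009,.108,.117)):
    u=proj(p,w(b,P)); cv2.drawMarker(im,tuple(int(i) for i in u.round()),(0,255,0) if P[2]>.12 else (0,0,255),cv2.MARKER_CROSS,9,1)
t=optics.read_camera("top")[:,:,::-1]
o=np.hstack([cv2.resize(im,(480,360)),cv2.resize(t[230:380,160:293],(320,360))]); cv2.imwrite("pics/w5.png",o)
E
```

```text
[-0.11342708 -0.15239195 -0.92152525]
```

View pics/w5.png

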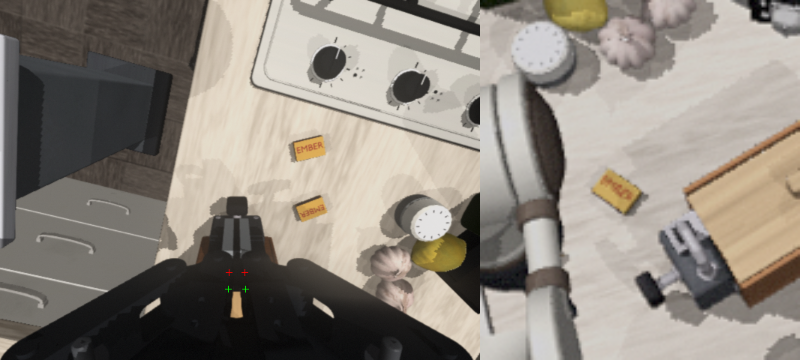

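The wrist view is blocked by the closed fingers. The top crop shows the lid shut and the shackle apparently low. I'll move the arm away and take one last combined check with both cameras.

Call:
{"op": "step_arm", "data": {"plan": [[0, 0, 0, 1.5, 0, 0, 0], [0, 0, 0, 3, 0, 0, 0], [0, 0, 0, 4.5, 0, 0, 0], [0, 0, 0, 6, 0, 0, 0], [0, 0, 0, 7, 0, 0, 0], [0, 0, 0, 8, 0, 0, 0], [0, 0, 0, 9, 0, 0, 0], [0, 0, 0, 10, 0, 0, 0], [0, 0, 0, 10, 0, 0, 0], [0, 0, 0, 10, 0, 0, 0]]}}

```text
time_s: 22.1
ee_pos: [0.4096, 0.3303, 0.2488]
orientation: [-180.0, 0.1, 105.0]
wrist_force: [0.6, -0.1, -0.1]
opening: 0.0428
```

```bash
python3 - <<'E'
from h import *
from rig import ctrl,optics
import cv2
b=np.load("b.npy");o=[]
for c,(x0,y0) in dict(top=(210,255),scene=(280,225)).items():
    p=optics.camera_params(c);im=optics.read_camera(c)[:,:,::-1]; s=3.5
    if c=="scene": cv2.imwrite("pics/sfinal.png",im)
    z=cv2.resize(im[y0:y0+140,x0:x0+110],None,fx=s,fy=s,interpolation=cv2.INTER_CUBIC)
    for P in ((-.009,.108,.145),(.009,.108,.145),(-.009,.108,.117),(.009,.108,.117)):
        u=(proj(p,w(b,P))-[x0,y0]+.5)*s; cv2.drawMarker(z,tuple(int(i) for i in u.round()),(0,255,0) if P[2]>.12 else (0,0,255),cv2.MARKER_CROSS,9,1)
    o.append(z)
cv2.imwrite("pics/f.png",np.hstack(o))
A=cv2.imread("pics/scene1.png");B=cv2.imread("pics/sfinal.png")
for n,(x,y,ww,h) in dict(mug=(385,165,42,52),mill=(328,148,24,64),timer=(155,294,42,40)).items():
    print(n,"mean diff",np.abs(A[y:y+h,x:x+ww].astype(int)-B[y:y+h,x:x+ww]).mean().round(1))
E
```

```text
mug mean diff 10.4
mill mean diff 10.5
timer mean diff 71.2
```

View pics/f.png

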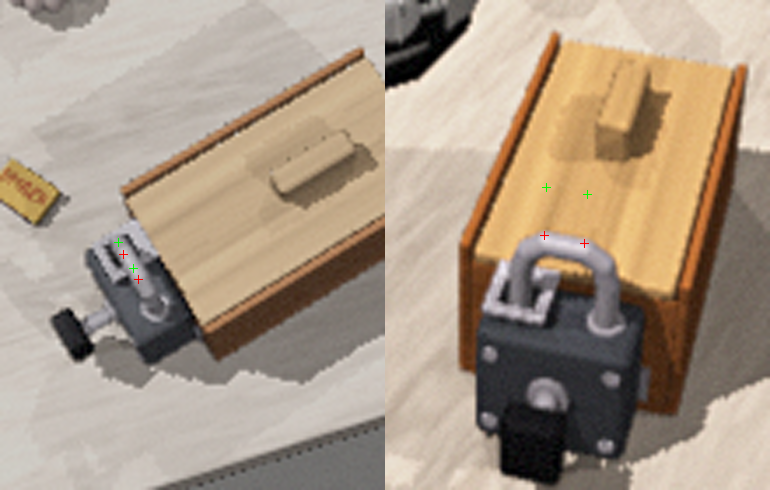

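The shackle is down at the red marks in the scene crop (565,240), with its free leg through the eye at (520,285), and the lid is home. The timer's image difference comes from the arm blocking that view, since the last top crop shows it standing in place.

```bash
python3 -c "
from rig import ctrl
print(ctrl.get_state()['wrist_force'], ctrl.hand_in())"
```

```text
the job is handed in; nothing more can be done
[-0.25630147  0.04875056 -0.15999157] None
```

The matchbox is locked in the box, and I handed the job in at about 22 s of the 64 s allowed.

- **Knob:** I pulled it 14 mm to its stop (16 N with no more movement). The wrist camera then showed the shackle up and the knob back in.
- **Lid:** I slid it fully home (14 N on the stop, no movement), with the eye under the raised leg.
- **Shackle:** I pressed it to its firm lower stop with a 20 N reading. My readings between calls showed 3–4 N on the way down, so I didn't see the 6–8 N pawl force. About 2 s after the press, with the arm well clear, both cameras showed it still down with its leg through the eye.
- **Bystanders:** The mug and mill looked unchanged in the scene camera (small image differences). The same test failed for the timer (71, against about 10 for the others). I put that down to the arm blocking the view, because the top camera shortly before showed it standing and the arm never went near it.
- **Matchbox:** I last saw it in the box before shutting the lid.

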